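# Re-arm a tripped block heater through its recessed reset well

## Robot

A 6-joint arm with a two-finger parallel gripper is mounted at the origin on a cart in front of the work surface, level with it; the furniture and walls round the work are solid. World frame = base frame: x ahead of the robot, y to its left, z up, the work surface at z = 0. Lengths are in mm, angles in rad, forces in N, time in s.
With the tool pointing down it reaches from about 350 to 875 mm from the base axis. Payload 4.2 kg.
Tool frame: the origin (TCP) lies at the very end of the fingers, on their centre line; the grasp point (between the pads) lies 19 mm behind it; y points along the fingers, z is the direction in which the jaws open and shut, and the axes are right-handed (so a half turn about y gives the same grasp; the last joint's range is limited). The gripper opens to 85 mm and grips with 20 to 120 N. Pads are 22 mm wide; open, the fingers measure 114 mm over their backs; the gripper's body (76 mm by 85 mm) begins 54 mm behind the grasp point. The pads swing forward as they close: fully open they stand 13 mm farther back than shut.
Start: joints at [-1.041, 0.385, 0.008, 0, -1.194, -0.259], TCP at [167.205, -602.197, 231.312] pointing down, gripper open.
Joint ranges: [-3.14, 3.14], [-1.21, 2.06], [-1.07, 1.41], [-3.16, 2.05], [-2.99, -0.16], [-3.1, 3.1]. Speed limits (rad/s): [2.79, 2.79, 3.14, 3.14, 3.14, 3.14].

## Interface

Orientations are given as a unit quaternion [x, y, z, w].
In Python, from bench import arm gives the robot as it stands.
- The arm moves only by the shell command python3 -m creep 'ROWS'. ROWS is JSON, a list of rows, each an object with "delta_pos": the shift along the tool's x, y, z in mm, a list of three; "rot": the turn, a rotation vector about the tool's x, y, z in rad, a list of three; "jaw": the finger opening in mm, from 0 to 85.4. A call has exactly 10 rows; each row shifts and turns the commanded pose from where the row before left it, along the tool's axes as they then stand; what a row does not reach is not made up. A row lasts 1/12 s, in which the tool goes at most 41.7 mm and 7.16 degrees, less where a joint would pass 70% of its speed; a pose out of reach is approached as far as the arm can. A call is refused whole if a number of a shift passes 41.7 or a number of a turn 0.125, either way. A call with a gripper value outside its range is refused whole. The fingers move at their own pace and stop on an object; the grip force is fixed at half the most. Time passes only in rows, so rows that do not move let the fingers close, or fill a call up. It gives the time, the measured TCP pose, the force and the opening at its end, in the units of the state.
- arm.read_state(): the state, without advancing time (a new reading comes with each control period).
- arm.get_image(name): name is "side" or "top"; returns the picture (384x512x3 uint8, red, green, blue); there is no depth.
- arm.calibration(name): a dict with "intrinsics" (3x3 intrinsics, pixels), "R" (3x3) and "t" (3): a world point X has camera coordinates R X + t. Camera axes: x right, y down, z forward; pixel columns grow to the right and rows downward; lengths in mm; the calibration is good to about 2 mm. A picture is of the moment at which its call begins. calibration takes no time and is no camera call.
- arm.job_done(): hands the job in, once; it reports no verdict.
Trained networks look in the newest picture that a camera, given by its name, has taken for a name from the list of things; names that differ only in an ending like _2 or _b are one class to them, and where a whole thing is asked for, a point or a joint stands for the part that bears it (a point fixed in the world has none). Each returns a list of dicts, best first, with "p" (0 to 1); they miss things now and then, are a little off and sometimes report something else, mostly with a low value. They report only what shows in the picture. A call takes as long as a camera call.
- arm.find_in(camera, target): "location" ([column, row] in pixels, amid what is visible of it).
- arm.masks_of(camera, target): "pixels" (384x512 bool, what is visible of it) and "location" ([column, row] in pixels, amid what is visible of it).
The state is a dict: "clock": time; "joints": joint angles; "joint_vel": joint speeds; "joint_efforts": joint torques, N m; "position": TCP position; "ee_rot": TCP orientation; "contact_force": force on the tool from outside, world axes, zero at the start; "wrist_torque": the same for the moment, N m; "gripper_width": finger opening in mm.
Only numpy, scipy, OpenCV 4.12 (cv2) and the standard library are available. Lean on these libraries where they do the work, as an engineer would, in place of code of your own. Each camera call takes 0.05 s, during which the arm holds its last target. There are 200 camera calls.

## Task

The block heater's over-temperature cut-out has tripped. Slide the small steel shutter on its deck fully open with the gripper, then take the orange stylus out of its stand, reach its steel tip down into the red-ringed well that the shutter covered, and push the recessed red button fully down; finish while still gripping the stylus and holding the button down. Do not press the blue button and leave the other things on the bench where they stand.

Things in the scene. Friction and masses are not known exactly. Their poses are not given: they have to be found in the camera images.
- heater: White bench block heater, fixed, 165 (x) x 220 (y) x 85 mm high. Origin: centre of its underside; x to its rear (away from display and dial), y to its left, z up. Front half: flat deck at z 85 mm with two vertical wells, one under the shutter (red ring), one open (blue ring), and two 6 mm high shutter rails along y at x -62.5 and -17.5 mm. Rear half (x > 10 mm): metal block 6 mm proud.
- reset_mouth (a point): Centre of the mouth of the red-ringed reset well, at deck height (heater frame x -40, y +50, z 85 mm). The well is round, 16 mm across, straight down; axes as the heater's.
- reset_top (a point): Centre of the top of the recessed red reset button (15 mm across), 24 mm below the mouth when not pressed; moves down with the button.
- reset_button (a joint): Travel of the red reset button in m: 0 up, 0.006 fully down (hard stop). Sprung: about 2 N to start it, about 5.5 N to hold it fully down; it springs back when let go.
- standby_mouth (a point): Centre of the mouth of the open, blue-ringed well, same size, 115 mm to the heater's right (-y) of the reset well. Its button must not be pressed.
- standby_button (a joint): Travel of the blue button in m: 0 up, 0.006 fully down; same spring as the red one.
- shutter (a joint): Travel of the steel shutter in m: 0 closed over the reset well, 0.040 fully open (hard stop); starts at 0 to 0.006. It slides level towards the heater's -y with about 1.5 N of friction and stays where it is left. The plate is 39 (x) x 36 (y) mm, its top 5 mm above the deck.
- shutter_grip (a point): Point in the shutter's black upright grip block, 30 mm above the deck, moving with the shutter. The block is 24 mm long in the heater's x and 12 mm thick in its y (the sliding direction); its top is 7 mm above this point, the shutter plate's top 25 mm below it. Axes as the heater's.
- stand: Grey block on a black rubber foot, fixed, 74 x 94 x 52 mm high, with three holes in a row along its y, the middle one holding the stylus. Origin: centre of its underside; z up.
- stylus: Reset stylus, loose, 142 mm long, 30 to 54 g: steel shaft 6 mm across, 42 mm long, below a round orange handle 16 mm across, 100 mm long. Origin: the end of the steel tip; z runs from the tip to the handle. It stands upright in the stand's middle hole (8.5 mm wide), its shoulder on the stand's top, its tip 10 mm and its handle's end 152 mm above the bench.
- stylus_grip (a point): Middle of the handle's length, 97 mm from the tip, on the axis.
- stylus_tip (a point): End of the steel tip, same point as the stylus's origin.
- specimen_jar: Bystander: clear specimen jar with black cap, 56 mm across, 88 mm high, origin at its underside.
- jar_amber: Bystander: brown jar with blue cap, 56 mm across, 80 mm high, origin at its underside.
- tape_roll: Bystander: roll of teal tape lying flat, 52 mm across, 19 mm high, origin at its underside.
- petri: Bystander: closed petri dish, 94 mm across, 15 mm high, origin at its underside.

How it is judged (in metres and radians):
On the way, in this order (a step that is already met when the one before it is completed fails the run):
1. the shutter is slid open, clear of the reset well (at least 33 of its 40 mm) (value of joint shutter above 0.033 m), for 0.2 s.
2. the stylus is drawn out of the stand, held by the fingers (z of stylus_tip in the frame of stand above 0.055 m and contact force between the fingers and stylus above 0.5 N), for 0.1 s.
At the end, for the whole second after the job is handed in: The fingers grip the stylus, its tip within 8.5 mm of the reset well's axis, under 0.4 rad from upright and clear of the stand, pressing the red button with over 2.5 N at least 4.8 of its 6 mm down through the last second; shutter open at least 33 mm, blue button up (under 2 mm) (value of joint reset_button above 0.0048 m and contact force between stylus and reset_button above 2.5 N and contact force between the fingers and stylus above 1 N and contact force between stylus and stand below 0.1 N and horizontal distance between stylus_tip and reset_mouth below 0.0085 m and z of stylus_tip in the frame of heater below 0.06 m and angle between stylus's own z axis and vertical below 0.4 rad and value of joint shutter above 0.033 m and value of joint standby_button below 0.002 m); the arm keeps its last pose, push and grip.
It fails at once if the blue button is pressed (value of joint standby_button above 0.003 m).
It fails at once if a bystander is knocked over or moved by more than 30 mm (distance of any of specimen_jar, jar_amber, tape_roll, petri from where it was at the start of the episode above 0.03 m or angle between any of specimen_jar, jar_amber's own z axis and vertical above 0.6 rad).
It also fails if it takes over 51 s, if anything falls off the work surface, if the arm or the gripper's body presses on something with over 40 N, if the wrist force passes 120 N, or if a joint passes its speed limit or range.

## Working session

There is one attempt and no reset: what is moved stays moved. The work goes in short steps, Python scripts to look and compute and a shell command to move; the robot and the scene stay as the last step left them, time stands still between calls to the robot, and variables do not carry over. Pictures are saved under pics/ and viewed, about 8 in all and at most 12, crops included, and the job is handed in when it is done.

```bash
mkdir -p pics; ls
python3 - <<'E'
from bench import arm
import cv2,numpy as np
for c in("side","top"):
    im=arm.get_image(c); cv2.imwrite(f"pics/{c}0.png",im[...,::-1])
    k=arm.calibration(c); print(c,np.round(k["intrinsics"],1).tolist(),np.round(k["R"],4).tolist(),np.round(k["t"],1).tolist())
    for n in["heater","shutter_grip","shutter","stand","stylus","stylus_grip","stylus_tip","reset_mouth","standby_mouth","standby_button","specimen_jar","jar_amber","tape_roll","petri"]:
        try:print(n,[(np.round(d["location"],1).tolist(),round(d["p"],2)) for d in arm.find_in(c,n)[:3]])
        except Exception as e:print(n,e)
s=arm.read_state();print({k:np.round(v,3).tolist() for k,v in s.items()})
E
```

```text
pics
side [[418.5, 0.0, 262.4], [0.0, 418.5, 193.5], [0.0, 0.0, 1.0]] [[0.999, -0.0429, 0.0132], [-0.0149, -0.594, -0.8043], [0.0424, 0.8033, -0.594]] [-573.2, 78.7, 1404.8]
heater [([250.7, 179.2], 0.85)]
shutter_grip [([235.3, 158.6], 0.44)]
shutter [([237.9, 158.2], 0.4)]
stand [([258.6, 245.2], 0.69)]
stylus [([258.7, 223.2], 0.47)]
stylus_grip []
stylus_tip [([256.8, 219.1], 0.42)]
reset_mouth [([250.6, 179.3], 0.65)]
standby_mouth [([249.1, 177.8], 0.93)]
standby_button [([255.0, 222.7], 0.58)]
specimen_jar [([313.5, 213.2], 0.83)]
jar_amber [([250.1, 317.0], 0.86)]
tape_roll [([213.9, 210.9], 0.7), ([258.7, 241.8], 0.18)]
petri [([216.1, 143.7], 0.58)]
top [[371.0, 0.0, 254.6], [0.0, 371.0, 190.5], [0.0, 0.0, 1.0]] [[0.0012, -1.0, -0.0035], [-0.9837, -0.0006, -0.18], [0.18, 0.0037, -0.9837]] [-20.5, 593.7, 1504.9]
heater [([209.0, 206.8], 0.75)]
shutter_grip [([202.5, 215.6], 0.61)]
shutter []
stand [([288.1, 201.1], 0.63)]
stylus []
stylus_grip []
stylus_tip []
reset_mouth []
standby_mouth [([210.6, 208.7], 0.91)]
standby_button []
specimen_jar [([260.7, 160.4], 0.72)]
jar_amber [([358.9, 205.2], 0.59)]
tape_roll [([249.5, 235.1], 0.59)]
petri [([143.7, 235.3], 0.75), ([202.5, 216.1], 0.43)]
{'clock': 1.5, 'joints': [-1.041, 0.385, 0.008, -0.0, -1.194, -0.259], 'joint_vel': [-0.001, -0.0, -0.002, 0.001, 0.0, -0.0], 'joint_efforts': [-0.001, -39.208, 18.861, 4.19, -0.0, 0.0], 'position': [167.199, -602.197, 231.313], 'ee_rot': [-0.701, -0.095, 0.095, 0.701], 'contact_force': [-0.226, -0.665, 0.206], 'wrist_torque': [0.033, -0.046, -0.036], 'gripper_width': 85.401}
```

Run:
```python
import cv2
a=cv2.imread("pics/top0.png")[140:260,120:400]; b=cv2.imread("pics/side0.png")[110:340,170:350]
cv2.imwrite("pics/a.png",cv2.resize(a,(784,336),interpolation=2)); cv2.imwrite("pics/b.png",cv2.resize(b,(468,598),interpolation=2))
```

```text
(no output)
```

View pics/a.png

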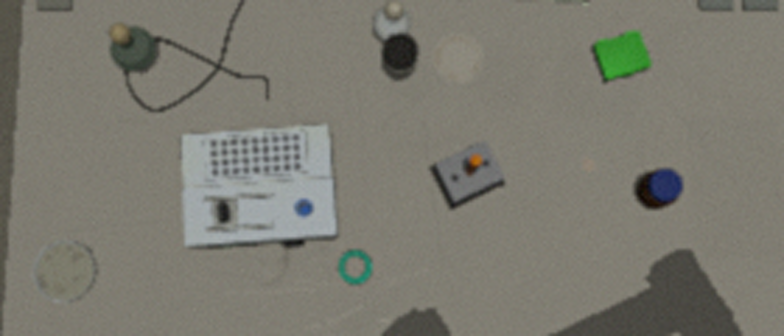

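View pics/b.png

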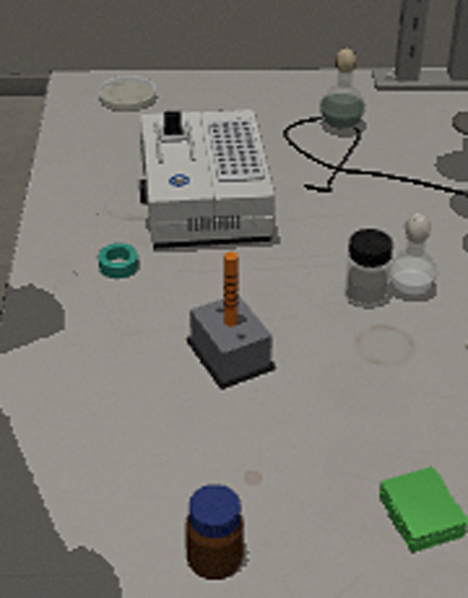

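The top view has the heater at left, with the black shutter grip near (199,216) and the blue ring near (228,214). The stand is at (287,201) and the orange stylus end at (290,197). Both views agree with the networks. Next I fit the poses by silhouettes.

```bash
cat > h.py <<'E'
from bench import arm
import cv2,numpy as np
from scipy.optimize import minimize,least_squares
K={c:{k:np.array(v) for k,v in arm.calibration(c).items()} for c in("side","top")}
def proj(c,X):
    k=K[c];q=(k["R"]@np.atleast_2d(X).T).T+k["t"];q=q@k["intrinsics"].T;return q[:,:2]/q[:,2:]
def tri(a,b):
    f=lambda X:np.r_[proj("side",X)[0]-a,proj("top",X)[0]-b]
    r=least_squares(f,[600,0,80]);return r.x,np.abs(r.fun).max()
def ray(c,p,z):
    f=lambda X:proj(c,[X[0],X[1],z])[0]-p
    x=least_squares(f,[600,0]).x;return np.r_[x,z]
def box(x0,x1,y0,y1,z0,z1): return np.array([[x,y,z] for x in(x0,x1) for y in(y0,y1) for z in(z0,z1)],float)
def place(P,p):
    c,s=np.cos(p[2]),np.sin(p[2]);return P@np.array([[c,s,0],[-s,c,0],[0,0,1]])+[p[0],p[1],0]
S=8
def render(c,parts):
    m=np.zeros((384,512),np.float32);
    big=np.zeros((384*S//2,512*S//2),np.uint8)
    for P in parts:
        h=cv2.convexHull(((proj(c,P)+.5)*S/2-.5).astype(np.float32))
        cv2.fillPoly(big,[np.round(h*16).astype(np.int32)],255,shift=4)
    return cv2.resize(big,(512,384),interpolation=cv2.INTER_AREA)/255.
def fit(masks,parts,p0,st):
    def cost(p):
        return sum(1-np.minimum(r,m).sum()/np.maximum(r,m).sum() for c,m in masks.items() for r in[render(c,[place(P,p) for P in parts])])
    best=None
    p=np.array(p0,float)
    for sc in(1,.3,.1):
        n=len(p);r=minimize(cost,p,method="Nelder-Mead",options=dict(initial_simplex=np.vstack([p]+[p+sc*np.array(st)*np.eye(n)[i] for i in range(n)]),xatol=.01,fatol=1e-5))
        p=r.x
    return p,r.fun
E
python3 - <<'E'
from h import *
def M(n): 
    o={}
    for c in K:
        l=arm.masks_of(c,n)
        if l:o[c]=l[0]["pixels"].astype(float);print(n,c,round(l[0]["p"],2),int(o[c].sum()))
    return o
for c in K: arm.get_image(c)
mh,ms,mg=M("heater"),M("stand"),M("shutter_grip")
g,e=tri([235.8,157.5],[199.5,215.7]);print("grip tri",g,e)
H=[box(-82.5,82.5,-110,110,0,85),box(10,82.5,-110,110,85,91)]
ps=[ray("top",[208,207],85)[0],ray("top",[208,207],85)[1],0]
for m in(mh,{"top":mh["top"]},{"side":mh["side"]}):
    p,f=fit(m,H,ps,[15,15,.1]);print("heater",np.round(p,3),round(f,3))
    if len(m)==2: ph=p
    print(" mouth",place(np.array([[-40,50,85.]]),p)," grip0",place(np.array([[-40,50,115.]]),p), "blue px",[proj(c,place(np.array([[-40,-65,85.]]),p)) for c in K])
# stylus
t=np.linspace(0,2*np.pi,24)[:-1]
C=lambda r,z0,z1:np.array([[r*np.cos(a),r*np.sin(a),z] for a in t for z in(z0,z1)])
mo={}
for c in K:
    im=arm.get_image(c).astype(int); r,g_,b=im[...,0],im[...,1],im[...,2]
    m=(r-b>35)&(r-g_>20); w=np.zeros_like(m); w[180:275,235:310]=1; m&=w; mo[c]=m.astype(float);print(c,"orange",m.sum(),np.argwhere(m).mean(0)[::-1] if m.any() else 0)
x0=ray("top",[290,197.5],150)
for m in(mo,{"top":mo["top"]},{"side":mo["side"]}):
    p,f=fit({c:v for c,v in m.items()},[C(8,52,152)],[x0[0],x0[1],0],[8,8,.01]);print("stylus",np.round(p[:2],1),round(f,3))
for m in(ms,{"top":ms["top"]},{"side":ms["side"]}):
  for y in(.3,-.3,1.2,-1.2):
    p,f=fit(m,[box(-37,37,-47,47,0,52)],[x0[0],x0[1],y],[10,10,.2]);print("stand",np.round(p,3),round(f,3))
E
```

```text
heater side 0.87 2417
heater top 0.64 2384
stand side 0.81 788
stand top 0.61 345
shutter_grip side 0.52 94
shutter_grip top 0.64 85
grip tri [482.97444424 201.14670066 103.28767632] 0.329237865118273
heater [5.28232e+02 1.55462e+02 7.90000e-02] 0.12
 mouth [[484.40577263 202.14476089  85.        ]]  grip0 [[484.40577263 202.14476089 115.        ]] blue px [array([[238.40201097, 179.32025248]]), array([[228.10506242, 213.33461447]])]
heater [5.28343e+02 1.54995e+02 9.50000e-02] 0.037
 mouth [[483.76764085 200.962903    85.        ]]  grip0 [[483.76764085 200.962903   115.        ]] blue px [array([[238.75335462, 179.4829743 ]]), array([[228.35964968, 213.03818086]])]
heater [5.2692e+02 1.6638e+02 7.5000e-02] 0.067
 mouth [[483.29445724 213.25054774  85.        ]]  grip0 [[483.29445724 213.25054774 115.        ]] blue px [array([[237.95017505, 177.52139965]]), array([[225.38157175, 213.72387893]])]
side orange 140 [258.19285714 220.05714286]
top orange 18 [289.5 197. ]
stylus [ 553.3 -159. ] 0.625
stylus [ 554.9 -160. ] 0.449
stylus [ 553.4 -156.4] 0.155
stand [ 5.50054e+02 -1.58728e+02  3.72000e-01] 0.405
stand [ 5.51669e+02 -1.58548e+02  3.76000e-01] 0.405
stand [ 553.605 -162.355    1.412] 0.637
stand [ 552.576 -159.511   -1.542] 0.613
stand [ 5.47619e+02 -1.58810e+02  4.20000e-01] 0.217
stand [ 5.47730e+02 -1.55959e+02  4.58000e-01] 0.22
stand [ 5.48192e+02 -1.58191e+02  4.42000e-01] 0.219
stand [ 548.145 -159.038   -0.704] 0.336
stand [ 5.52659e+02 -1.59612e+02  3.35000e-01] 0.166
stand [ 5.54018e+02 -1.62877e+02 -2.87000e-01] 0.308
stand [ 553.235 -162.926    1.582] 0.214
stand [ 553.116 -162.929   -1.541] 0.214
```

```bash
cat >> h.py <<'E'
from scipy.spatial.transform import Rotation as Ro
def plan(xyz,jawdir=None):
    s=arm.read_state();R=Ro.from_quat(s["ee_rot"]).as_matrix();d=np.array(xyz)-s["position"]
    print("t",round(s["clock"],2),"pos",np.round(s["position"],1),"F",np.round(s["contact_force"],1),"w",round(s["gripper_width"],1),"j",np.round(s["joints"],2))
    print("toolaxes",np.round(R.T,3).tolist())
    if jawdir is not None:
        v=R.T@np.array([np.cos(jawdir),np.sin(jawdir),0]); a=np.arctan2(v[0],v[2]); a=(a+np.pi/2)%np.pi-np.pi/2
        tilt=np.cross(R[:,1],[0,0,-1]); print("turn about tool y",round(a,3),"or",round(a-np.sign(a)*np.pi,3),"tilt err tool",np.round(R.T@tilt,4))
        print("delta tool after turn",np.round(Ro.from_rotvec([0,-a,0]).as_matrix()@(R.T@d),1))
    print("delta tool now",np.round(R.T@d,1))
E
python3 -c "
from h import *
plan([484,200,200],.09+np.pi/2)"
```

```text
t 2.0 pos [ 167.2 -602.2  231.3] F [-0.4  1.2 -0.3] w 85.3 j [-1.04  0.38  0.01 -0.   -1.19 -0.26]
toolaxes [[0.964, 0.267, 0.0], [0.0, -0.0, -1.0], [-0.267, 0.964, -0.0]]
turn about tool y 0.181 or -2.961 tilt err tool [ 0. -0.  0.]
delta tool after turn [387.6  31.3 770.5]
delta tool now [519.8  31.3 688.2]
```

```bash
python3 -m creep '[{"delta_pos":[0,0,0],"rot":[0,0.09,0],"jaw":60},{"delta_pos":[0,0,0],"rot":[0,0.091,0],"jaw":60},{"delta_pos":[28,0,28],"rot":[0,0,0],"jaw":60},{"delta_pos":[28,0,28],"rot":[0,0,0],"jaw":60},{"delta_pos":[28,0,28],"rot":[0,0,0],"jaw":60},{"delta_pos":[28,0,28],"rot":[0,0,0],"jaw":60},{"delta_pos":[28,0,28],"rot":[0,0,0],"jaw":60},{"delta_pos":[28,0,28],"rot":[0,0,0],"jaw":60},{"delta_pos":[28,0,28],"rot":[0,0,0],"jaw":60},{"delta_pos":[28,0,28],"rot":[0,0,0],"jaw":60}]'
python3 -m creep '[{"delta_pos":[11,0,37],"rot":[0,0,0],"jaw":60},{"delta_pos":[11,0,37],"rot":[0,0,0],"jaw":60},{"delta_pos":[11,0,37],"rot":[0,0,0],"jaw":60},{"delta_pos":[11,0,37],"rot":[0,0,0],"jaw":60},{"delta_pos":[11,0,37],"rot":[0,0,0],"jaw":60},{"delta_pos":[11,0,37],"rot":[0,0,0],"jaw":60},{"delta_pos":[11,0,37],"rot":[0,0,0],"jaw":60},{"delta_pos":[11,0,37],"rot":[0,0,0],"jaw":60},{"delta_pos":[11,0,37],"rot":[0,0,0],"jaw":60},{"delta_pos":[11,0,37],"rot":[0,0,0],"jaw":60}]'
python3 -c "
from h import *
plan([484,200,170],.09+np.pi/2)"
```

```text
clock: 2.83
position: [371.1, -357.4, 231.7]
ee_rot: [0.707, 0.032, -0.032, -0.706]
contact_force: [-0.8, -1.2, 0.5]
gripper_width: 59.9
clock: 3.67
position: [446.6, 21.3, 231.8]
ee_rot: [-0.706, -0.032, 0.031, 0.707]
contact_force: [0.1, -0.6, -0.1]
gripper_width: 60.0
t 3.67 pos [446.6  21.3 231.8] F [ 0.1 -0.6 -0.1] w 60.0 j [ 0.41  0.08 -0.4   0.   -1.09 -1.89]
toolaxes [[0.996, 0.09, 0.001], [0.001, 0.0, -1.0], [-0.09, 0.996, 0.0]]
turn about tool y 0.0 or -3.141 tilt err tool [-0.0003  0.      0.0013]
delta tool after turn [ 53.3  62.  174.5]
delta tool now [ 53.3  62.  174.5]
```

```bash
python3 -m creep '[{"delta_pos":[11,0,35],"rot":[0,0,0],"jaw":50},{"delta_pos":[11,0,35],"rot":[0,0,0],"jaw":50},{"delta_pos":[11,0,35],"rot":[0,0,0],"jaw":50},{"delta_pos":[11,0,35],"rot":[0,0,0],"jaw":50},{"delta_pos":[9,5,34],"rot":[0,0,0],"jaw":50},{"delta_pos":[0,30,0],"rot":[0,0,0],"jaw":50},{"delta_pos":[0,30,0],"rot":[0,0,0],"jaw":50},{"delta_pos":[0,15,0],"rot":[0,0,0],"jaw":50},{"delta_pos":[0,0,0],"rot":[0,0,0],"jaw":50},{"delta_pos":[0,0,0],"rot":[0,0,0],"jaw":50}]'
python3 - <<'E'
from h import *
plan([484,200,98],.09+np.pi/2)
a=arm.get_image("side")[110:210,185:285];b=arm.get_image("top")[160:260,150:250]
cv2.imwrite("pics/c.png",np.hstack([cv2.resize(x,(400,400),interpolation=2) for x in(a,b)])[...,::-1])
E
```

```text
clock: 4.5
position: [483.8, 197.3, 151.2]
ee_rot: [0.707, 0.032, -0.032, -0.706]
contact_force: [-0.2, 0.5, -0.5]
gripper_width: 50.3
t 4.5 pos [483.8 197.3 151.2] F [-0.2  0.5 -0.5] w 50.3 j [ 0.7   0.29 -0.36  0.   -0.93 -2.18]
toolaxes [[0.996, 0.09, -0.001], [-0.001, -0.001, -1.0], [-0.09, 0.996, -0.001]]
turn about tool y 0.0 or -3.141 tilt err tool [ 0.0011  0.     -0.0007]
delta tool after turn [ 0.4 53.1  2.7]
delta tool now [ 0.4 53.1  2.7]
```

View pics/c.png

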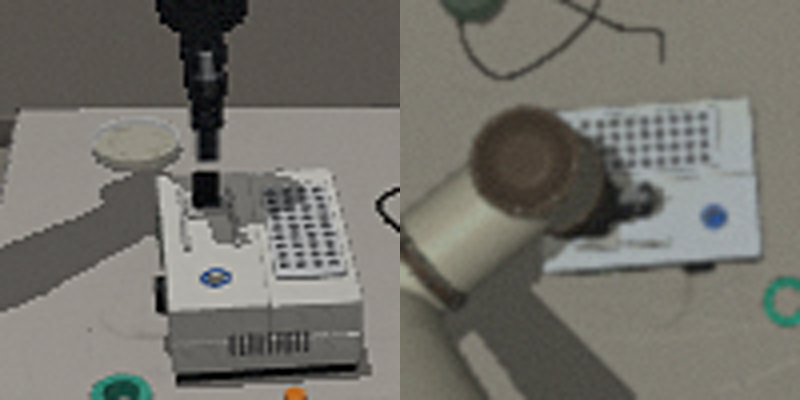

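Side view: the fingers hang in line with the grip block in x, and the top view is hidden by the wrist. I descend around the block and close.

```bash
python3 -m creep '[{"delta_pos":[0,10,2],"rot":[0,0,0],"jaw":50},{"delta_pos":[0,10,0],"rot":[0,0,0],"jaw":50},{"delta_pos":[0,10,0],"rot":[0,0,0],"jaw":50},{"delta_pos":[0,10,0],"rot":[0,0,0],"jaw":50},{"delta_pos":[0,9,0],"rot":[0,0,0],"jaw":50},{"delta_pos":[0,0,0],"rot":[0,0,0],"jaw":50},{"delta_pos":[0,0,0],"rot":[0,0,0],"jaw":8},{"delta_pos":[0,0,0],"rot":[0,0,0],"jaw":8},{"delta_pos":[0,0,0],"rot":[0,0,0],"jaw":8},{"delta_pos":[0,0,0],"rot":[0,0,0],"jaw":8}]'
```

```text
clock: 5.43
position: [484.0, 199.8, 103.0]
ee_rot: [-0.706, -0.032, 0.031, 0.707]
contact_force: [-0.1, 0.9, 2.0]
gripper_width: 10.4
```

```bash
python3 -m creep '[{"delta_pos":[0,0,0],"rot":[0,0,0],"jaw":4},{"delta_pos":[0,0,0],"rot":[0,0,0],"jaw":4},{"delta_pos":[0,0,-4],"rot":[0,0,0],"jaw":4},{"delta_pos":[0,0,-5],"rot":[0,0,0],"jaw":4},{"delta_pos":[0,0,-5],"rot":[0,0,0],"jaw":4},{"delta_pos":[0,0,-5],"rot":[0,0,0],"jaw":4},{"delta_pos":[0,0,-5],"rot":[0,0,0],"jaw":4},{"delta_pos":[0,0,-5],"rot":[0,0,0],"jaw":4},{"delta_pos":[0,0,0],"rot":[0,0,0],"jaw":4},{"delta_pos":[0,0,0],"rot":[0,0,0],"jaw":4}]'
```

```text
clock: 6.27
position: [486.3, 169.3, 102.9]
ee_rot: [0.707, 0.032, -0.032, -0.706]
contact_force: [-1.1, -1.3, 6.0]
gripper_width: 10.7
```

```bash
python3 -m creep '[{"delta_pos":[0,0,-3],"rot":[0,0,0],"jaw":4},{"delta_pos":[0,0,-2],"rot":[0,0,0],"jaw":4},{"delta_pos":[0,0,-1],"rot":[0,0,0],"jaw":4},{"delta_pos":[0,0,-1],"rot":[0,0,0],"jaw":4},{"delta_pos":[0,0,0],"rot":[0,0,0],"jaw":4},{"delta_pos":[0,0,0],"rot":[0,0,0],"jaw":4},{"delta_pos":[0,0,0],"rot":[0,0,0],"jaw":4},{"delta_pos":[0,0,0],"rot":[0,0,0],"jaw":4},{"delta_pos":[0,0,0],"rot":[0,0,0],"jaw":4},{"delta_pos":[0,0,0],"rot":[0,0,0],"jaw":4}]'
```

```text
clock: 7.1
position: [486.9, 163.0, 103.0]
ee_rot: [0.706, 0.032, -0.032, -0.706]
contact_force: [-2.0, 0.2, 6.4]
gripper_width: 10.8
```

```bash
python3 -m creep '[{"delta_pos":[0,0,-2],"rot":[0,0,0],"jaw":4},{"delta_pos":[0,0,-1],"rot":[0,0,0],"jaw":4},{"delta_pos":[0,0,0],"rot":[0,0,0],"jaw":4},{"delta_pos":[0,0,-1],"rot":[0,0,0],"jaw":4},{"delta_pos":[0,0,0],"rot":[0,0,0],"jaw":4},{"delta_pos":[0,0,0],"rot":[0,0,0],"jaw":4},{"delta_pos":[0,0,0],"rot":[0,0,0],"jaw":4},{"delta_pos":[0,0,0],"rot":[0,0,0],"jaw":4},{"delta_pos":[0,0,0],"rot":[0,0,0],"jaw":4},{"delta_pos":[0,0,0],"rot":[0,0,0],"jaw":4}]'
```

```text
clock: 7.93
position: [487.0, 162.6, 103.0]
ee_rot: [-0.704, -0.032, 0.031, 0.708]
contact_force: [-8.4, 13.4, 6.5]
gripper_width: 10.8
```

The force jumped to 13 N after about 37 mm of measured travel, so the shutter is at its hard stop. I release and retreat.

```bash
python3 -m creep '[{"delta_pos":[0,0,2.5],"rot":[0,0,0],"jaw":10},{"delta_pos":[0,0,0],"rot":[0,0,0],"jaw":50},{"delta_pos":[0,0,0],"rot":[0,0,0],"jaw":50},{"delta_pos":[0,0,0],"rot":[0,0,0],"jaw":50},{"delta_pos":[0,0,0],"rot":[0,0,0],"jaw":50},{"delta_pos":[0,-20,0],"rot":[0,0,0],"jaw":50},{"delta_pos":[0,-30,0],"rot":[0,0,0],"jaw":50},{"delta_pos":[0,-40,0],"rot":[0,0,0],"jaw":50},{"delta_pos":[0,0,-30],"rot":[0,0,0],"jaw":50},{"delta_pos":[0,0,-38],"rot":[0,0,0],"jaw":50}]'
python3 -c "
from h import *
plan([553.5,-158.5,91],.09+np.pi/2)"
```

```text
clock: 8.77
position: [494.8, 95.5, 194.9]
ee_rot: [-0.705, -0.035, 0.031, 0.707]
contact_force: [0.2, -0.9, -0.5]
gripper_width: 50.4
t 8.77 pos [494.8  95.5 194.9] F [ 0.2 -0.9 -0.5] w 50.4 j [ 0.51  0.21 -0.34  0.   -1.01 -1.99]
toolaxes [[0.996, 0.094, 0.006], [0.006, 0.003, -1.0], [-0.094, 0.996, 0.002]]
turn about tool y 0.004 or -3.138 tilt err tool [-0.0022 -0.      0.0062]
delta tool after turn [  35.   103.6 -258.4]
delta tool now [  34.   103.6 -258.6]
```

```bash
python3 -m creep '[{"delta_pos":[4.4,0,-33],"rot":[-0.002,0,0.006],"jaw":50},{"delta_pos":[4.4,0,-33],"rot":[0,0,0],"jaw":50},{"delta_pos":[4.4,0,-33],"rot":[0,0,0],"jaw":50},{"delta_pos":[4.4,0,-33],"rot":[0,0,0],"jaw":50},{"delta_pos":[4.4,0,-33],"rot":[0,0,0],"jaw":50},{"delta_pos":[4.4,0,-33],"rot":[0,0,0],"jaw":50},{"delta_pos":[4.4,0,-33],"rot":[0,0,0],"jaw":50},{"delta_pos":[4,10,-28],"rot":[0,0,0],"jaw":50},{"delta_pos":[0,10,0],"rot":[0,0,0],"jaw":50},{"delta_pos":[0,0,0],"rot":[0,0,0],"jaw":50}]'
python3 - <<'E'
from h import *
plan([553.5,-158.5,91],.09+np.pi/2)
a=arm.get_image("side");b=arm.get_image("top")
cv2.imwrite("pics/d.png",np.hstack([cv2.resize(a[150:270,200:320],(400,400),interpolation=2),cv2.resize(b[170:250,180:260],(400,400),interpolation=2)])[...,::-1])
E
```

```text
clock: 9.6
position: [549.0, -162.1, 169.6]
ee_rot: [0.707, 0.026, -0.034, -0.706]
contact_force: [-1.0, 0.2, -0.3]
gripper_width: 50.2
t 9.6 pos [ 549.  -162.1  169.6] F [-1.   0.2 -0.3] w 50.2 j [-0.    0.35 -0.21  0.   -1.02 -1.48]
toolaxes [[0.996, 0.086, -0.011], [-0.011, -0.002, -1.0], [-0.086, 0.996, -0.001]]
turn about tool y -0.004 or 3.137 tilt err tool [ 0.0006  0.     -0.0115]
delta tool after turn [ 5.7 78.6  3.2]
delta tool now [ 5.7 78.6  3.3]
```

View pics/d.png

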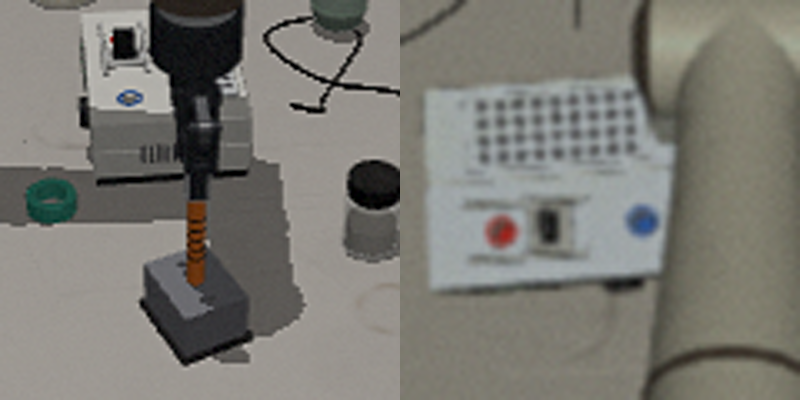

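The side view shows the stylus straight below the fingers. The top view shows the shutter open and the red well clear at about (200,216). I descend to grasp and measure the rings.

```bash
python3 -m creep '[{"delta_pos":[3,0,3],"rot":[0,0,-0.005],"jaw":50},{"delta_pos":[2,0,0.2],"rot":[0,0,0],"jaw":50},{"delta_pos":[0,12,0],"rot":[0,0,0],"jaw":50},{"delta_pos":[0,12,0],"rot":[0,0,0],"jaw":50},{"delta_pos":[0,12,0],"rot":[0,0,0],"jaw":50},{"delta_pos":[0,12,0],"rot":[0,0,0],"jaw":50},{"delta_pos":[0,12,0],"rot":[0,0,0],"jaw":50},{"delta_pos":[0,12,0],"rot":[0,0,0],"jaw":50},{"delta_pos":[0,6,0],"rot":[0,0,0],"jaw":50},{"delta_pos":[0,0,0],"rot":[0,0,0],"jaw":50}]'
python3 - <<'E'
from h import *
plan([553.5,-158.5,91],.09+np.pi/2)
for c in K:
    im=arm.get_image(c).astype(int);r,g,b=im[...,0],im[...,1],im[...,2]
    for n,w in(("red",r-np.maximum(g,b)),("blue",b-np.maximum(r,g))):
        w=np.where(w>25,w,0); m=np.zeros_like(w); 
        if c=="top": m[200:230,190:245]=1
        else: m[140:185,220:260]=1
        w=w*m
        if w.sum(): 
            yy,xx=np.indices(w.shape);p=[(w*xx).sum()/w.sum(),(w*yy).sum()/w.sum()]
            print(c,n,(w>0).sum(),np.round(p,2),"at z85",np.round(ray(c,p,85),1),"z75",np.round(ray(c,p,75),1))
for p in((528.2,155,.09),):
  print(place(np.array([[-40,50,85.],[-40,-65,85]]),p))
a=arm.get_image("side");cv2.imwrite("pics/e.png",cv2.resize(a[170:270,210:310],(500,500),interpolation=2)[...,::-1])
E
```

```text
clock: 10.53
position: [555.0, -156.2, 93.7]
ee_rot: [0.707, 0.031, -0.033, -0.706]
contact_force: [0.4, 0.4, 0.0]
gripper_width: 49.6
t 10.53 pos [ 555.  -156.2   93.7] F [0.4 0.4 0. ] w 49.6 j [ 0.01  0.44 -0.29  0.   -0.84 -1.49]
toolaxes [[0.996, 0.091, -0.003], [-0.003, -0.002, -1.0], [-0.091, 0.996, -0.002]]
turn about tool y 0.001 or -3.141 tilt err tool [ 0.0016  0.     -0.003 ]
delta tool after turn [-1.7  2.7 -2.2]
delta tool now [-1.7  2.7 -2.2]
side red 2 [233.   161.39] at z85 [473.3 204.3  85. ] z75 [472.8 220.3  75. ]
side blue 16 [238.19 178.87] at z85 [492.7  90.3  85. ] z75 [492.5 104.9  75. ]
top red 35 [200.13 215.99] at z85 [482.6 201.2  85. ] z75 [483.7 202.7  75. ]
top blue 19 [228.5  214.14] at z85 [490.2  85.8  85. ] z75 [491.4  86.6  75. ]
[[483.86796322 201.20249468  85.        ]
 [494.20399638  86.66793039  85.        ]]
```

View pics/e.png

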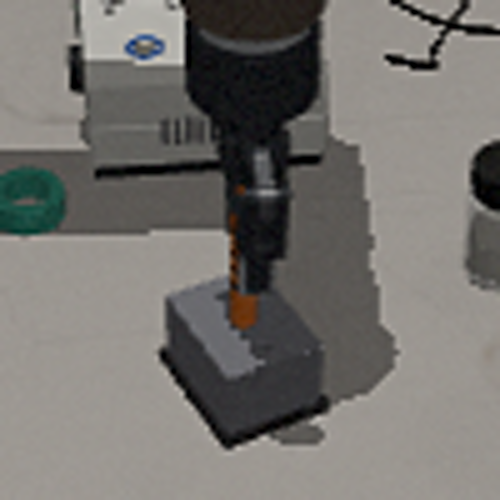

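Run:
```python
from h import *
f=lambda X:(proj("side",X)-[210,170])*5+2
for n,X in dict(tcp=[555,-156.2,93.7],fing=[557.3,-181,93.7],fing_up=[557.3,-190,130],near_body=[557,-190,200],sty_lo=[553.5,-158.5,55],sty_hi=[553.5,-158.5,150]).items():print(n,np.round(f(X)))
im=arm.get_image("side").astype(int);r,g,b=im[...,0],im[...,1],im[...,2]
m=(r-b>35)&(r-g>20);m[:200]=0;m[250:]=0;m[:,:240]=0;m[:,280:]=0
for y in range(384):
    if m[y].any():x=np.where(m[y])[0];print(y,x.min(),x.max(),end="; ")
```

```text
tcp [[246. 267.]]
fing [[251. 294.]]
fing_up [[252. 257.]]
near_body [[253. 160.]]
sty_lo [[243. 318.]]
sty_hi [[244. 195.]]
207 257 258; 208 257 258; 212 256 256; 213 256 256; 214 256 256; 215 256 257; 216 256 256; 217 256 256; 218 256 256; 219 256 256; 220 256 257; 221 256 256; 222 256 256; 223 256 257; 224 256 256; 225 256 256; 226 256 257; 228 256 257; 229 256 260; 230 256 260; 231 256 260; 232 256 260; 233 256 260; 234 256 260; 235 258 259;
```

The finger sits about 2–4 mm to +x of the stylus. I shift to correct that, close and lift.

```bash
python3 -m creep '[{"delta_pos":[-2.5,1,-2.2],"rot":[0,0,0],"jaw":50},{"delta_pos":[0,0,0],"rot":[0,0,0],"jaw":40},{"delta_pos":[0,0,0],"rot":[0,0,0],"jaw":25},{"delta_pos":[0,0,0],"rot":[0,0,0],"jaw":8},{"delta_pos":[0,0,0],"rot":[0,0,0],"jaw":8},{"delta_pos":[0,0,0],"rot":[0,0,0],"jaw":8},{"delta_pos":[0,0,0],"rot":[0,0,0],"jaw":8},{"delta_pos":[0,0,0],"rot":[0,0,0],"jaw":8},{"delta_pos":[0,0,0],"rot":[0,0,0],"jaw":8},{"delta_pos":[0,0,0],"rot":[0,0,0],"jaw":8}]'; python3 -c "
from h import *
plan([553.5,-158.5,91],.09+np.pi/2)"
```

```text
clock: 11.57
position: [553.3, -159.4, 93.8]
ee_rot: [0.707, 0.032, -0.032, -0.706]
contact_force: [-1.1, 2.3, 3.4]
gripper_width: 14.7
t 11.57 pos [ 553.3 -159.4   93.8] F [-1.1  2.3  3.4] w 14.7 j [ 0.    0.44 -0.29  0.   -0.84 -1.48]
toolaxes [[0.996, 0.09, -0.001], [-0.001, -0.002, -1.0], [-0.09, 0.996, -0.002]]
turn about tool y -0.0 or 3.142 tilt err tool [ 0.002  -0.     -0.0007]
delta tool after turn [0.3 2.8 0.9]
delta tool now [0.3 2.8 0.9]
```

```bash
python3 -m creep '[{"delta_pos":[0,-4,0],"rot":[0,0,0],"jaw":4},{"delta_pos":[0,-12,0],"rot":[0,0,0],"jaw":4},{"delta_pos":[0,-18,0],"rot":[0,0,0],"jaw":4},{"delta_pos":[0,-20,0],"rot":[0,0,0],"jaw":4},{"delta_pos":[0,-20,0],"rot":[0,0,0],"jaw":4},{"delta_pos":[0,-20,0],"rot":[0,0,0],"jaw":4},{"delta_pos":[0,-20,0],"rot":[0,0,0],"jaw":4},{"delta_pos":[0,-20,0],"rot":[0,0,0],"jaw":4},{"delta_pos":[0,-15,0],"rot":[0,0,0],"jaw":4},{"delta_pos":[0,0,0],"rot":[0,0,0],"jaw":4}]'
python3 - <<'E'
from h import *
plan([483.5,201.3,240],.09+np.pi/2)
a=arm.get_image("side");cv2.imwrite("pics/f.png",cv2.resize(a[140:260,200:320],(480,480),interpolation=2)[...,::-1])
print([proj("side",np.array(arm.read_state()["position"])+[0,0,-d]) for d in(30,42,83.8)])
E
```

```text
clock: 12.4
position: [555.0, -159.9, 246.3]
ee_rot: [0.708, 0.034, -0.03, -0.705]
contact_force: [-0.3, -1.0, -0.4]
gripper_width: 14.7
t 12.4 pos [ 555.  -159.9  246.3] F [-0.3 -1.  -0.4] w 14.7 j [ 0.    0.29 -0.09  0.   -1.18 -1.48]
toolaxes [[0.996, 0.09, 0.006], [0.006, -0.004, -1.0], [-0.09, 0.996, -0.004]]
turn about tool y 0.0 or -3.141 tilt err tool [0.0043 0.     0.0059]
delta tool after turn [-38.8   4.5 366.2]
delta tool now [-38.8   4.5 366.2]
[array([[258.79772114, 191.00393182]]), array([[258.76294491, 194.44162603]]), array([[258.6450206 , 206.09865911]])]
```

View pics/f.png

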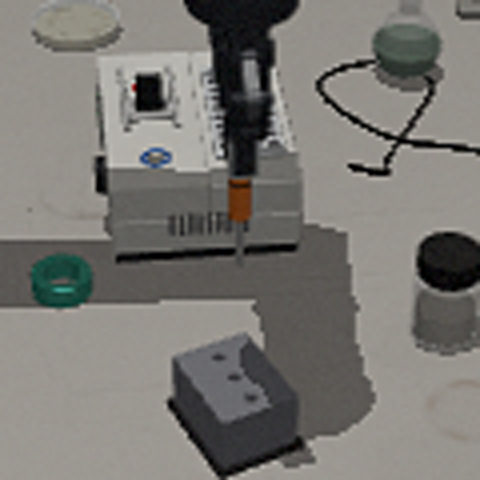

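The stylus hangs upright in the fingers with its tip near (260,206), within about 1 px of prediction. I carry it to above the red well.

```bash
python3 -m creep '[{"delta_pos":[-2,0,20],"rot":[0.003,0,0.005],"jaw":4},{"delta_pos":[-4,0,35],"rot":[0,0,0],"jaw":4},{"delta_pos":[-4,0,40],"rot":[0,0,0],"jaw":4},{"delta_pos":[-4,0,40],"rot":[0,0,0],"jaw":4},{"delta_pos":[-5,0,40],"rot":[0,0,0],"jaw":4},{"delta_pos":[-4,0,40],"rot":[0,0,0],"jaw":4},{"delta_pos":[-4,0,40],"rot":[0,0,0],"jaw":4},{"delta_pos":[-4,0,40],"rot":[0,0,0],"jaw":4},{"delta_pos":[-4,0,40],"rot":[0,0,0],"jaw":4},{"delta_pos":[-4,0,31],"rot":[0,0,0],"jaw":4}]'; python3 -m creep '[{"delta_pos":[0,10,0],"rot":[0,0,0],"jaw":4},{"delta_pos":[0,15,0],"rot":[0,0,0],"jaw":4},{"delta_pos":[0,10,0],"rot":[0,0,0],"jaw":4},{"delta_pos":[0,0,0],"rot":[0,0,0],"jaw":4},{"delta_pos":[0,0,0],"rot":[0,0,0],"jaw":4},{"delta_pos":[0,0,0],"rot":[0,0,0],"jaw":4},{"delta_pos":[0,0,0],"rot":[0,0,0],"jaw":4},{"delta_pos":[0,0,0],"rot":[0,0,0],"jaw":4},{"delta_pos":[0,0,0],"rot":[0,0,0],"jaw":4},{"delta_pos":[0,0,0],"rot":[0,0,0],"jaw":4}]';python3 - <<'E'
from h import *
plan([483.5,201.3,190],.09+np.pi/2)
P=np.array(arm.read_state()["position"])
im=arm.get_image("side");tp=arm.get_image("top")
cv2.imwrite("pics/g.png",np.hstack([cv2.resize(im[100:180,200:280],(400,400),interpolation=2),cv2.resize(tp[170:250,170:250],(400,400),interpolation=2)])[...,::-1])
im=im.astype(int);r,g,b=im[...,0],im[...,1],im[...,2]
print("handle pred",proj("side",P-[0,0,30]),"tip",proj("side",P-[0,0,83.8]),"mouth",proj("side",[483.5,201.3,85]))
m=(r-b>35)&(r-g>20);m[:80]=0;m[165:]=0;m[:,:220]=0;m[:,260:]=0
for y in range(384):
    if m[y].any():x=np.where(m[y])[0];print(y,x.min(),x.max(),end="; ")
E
```

```text
clock: 13.28
position: [480.2, 203.9, 241.6]
ee_rot: [0.706, 0.029, -0.035, -0.706]
contact_force: [0.9, 0.1, -0.5]
gripper_width: 14.5
clock: 14.12
position: [481.6, 201.8, 208.5]
ee_rot: [-0.706, -0.03, 0.034, 0.707]
contact_force: [0.2, -1.1, -0.2]
gripper_width: 15.0
t 14.12 pos [481.6 201.8 208.5] F [ 0.2 -1.1 -0.2] w 15.0 j [ 0.71  0.23 -0.27 -0.   -1.07 -2.18]
toolaxes [[0.996, 0.089, -0.005], [-0.005, 0.001, -1.0], [-0.089, 0.996, 0.001]]
turn about tool y -0.0 or 3.141 tilt err tool [-0.0015  0.     -0.0053]
delta tool after turn [ 2.  18.5 -0.7]
delta tool now [ 2.  18.5 -0.7]
handle pred [[234.58103453 139.2814811 ]] tip [[234.97088969 152.39346843]] mouth [[235.77236233 161.79060633]]
134 233 236; 135 233 236; 136 233 236; 137 233 236; 138 233 237; 139 233 237; 140 233 237; 141 233 237; 142 233 237; 143 235 235; 161 233 233; 162 233 233;
```

View pics/g.png

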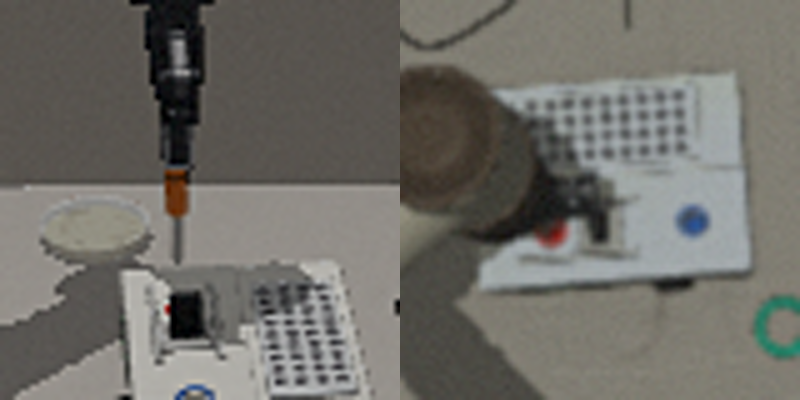

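Side view: the tip at about (235,152) is in line with the well column at 235.8, and the shutter is still open. The offset is about 1 mm, so I descend into the mouth.

```bash
python3 -m creep '[{"delta_pos":[1,0,-0.4],"rot":[0,0,-0.004],"jaw":4},{"delta_pos":[0,8,0],"rot":[0,0,0],"jaw":4},{"delta_pos":[0,8,0],"rot":[0,0,0],"jaw":4},{"delta_pos":[0,8,0],"rot":[0,0,0],"jaw":4},{"delta_pos":[0,8,0],"rot":[0,0,0],"jaw":4},{"delta_pos":[0,6,0],"rot":[0,0,0],"jaw":4},{"delta_pos":[0,5,0],"rot":[0,0,0],"jaw":4},{"delta_pos":[0,5,0],"rot":[0,0,0],"jaw":4},{"delta_pos":[0,0,0],"rot":[0,0,0],"jaw":4},{"delta_pos":[0,0,0],"rot":[0,0,0],"jaw":4}]';python3 - <<'E'
from h import *
plan([482.8,201.3,139],.09+np.pi/2)
im=arm.get_image("side");tp=arm.get_image("top")
cv2.imwrite("pics/i.png",np.hstack([cv2.resize(im[120:180,205:265],(400,400),interpolation=2),cv2.resize(tp[190:240,175:225],(400,400),interpolation=2)])[...,::-1])
E
```

```text
clock: 15.05
position: [482.4, 201.6, 159.9]
ee_rot: [-0.706, -0.031, 0.033, 0.707]
contact_force: [-0.3, 0.6, -0.4]
gripper_width: 14.7
t 15.05 pos [482.4 201.6 159.9] F [-0.3  0.6 -0.4] w 14.7 j [ 0.71  0.28 -0.34 -0.   -0.95 -2.18]
toolaxes [[0.996, 0.09, -0.002], [-0.002, 0.0, -1.0], [-0.09, 0.996, 0.001]]
turn about tool y -0.0 or 3.141 tilt err tool [-0.0007  0.     -0.0023]
delta tool after turn [ 0.5 20.9 -0.3]
delta tool now [ 0.5 20.9 -0.3]
```

View pics/i.png

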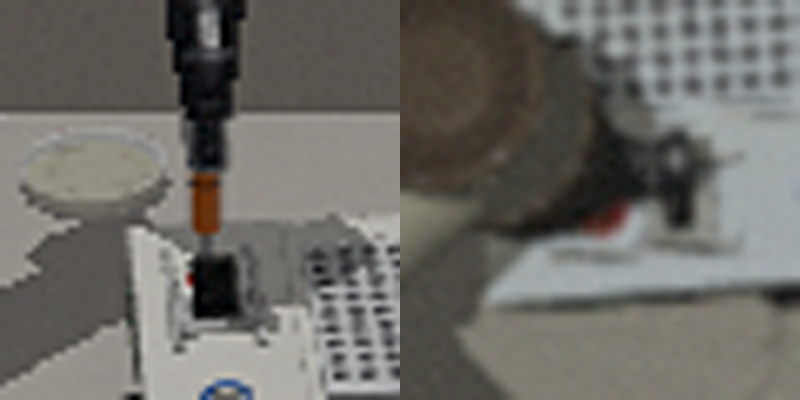

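No contact force with the tip about 9 mm below deck height, so it is inside the well. Now I press.

```bash
python3 -m creep '[{"delta_pos":[0.5,4,0],"rot":[0,0,0],"jaw":4},{"delta_pos":[0,4,0],"rot":[0,0,0],"jaw":4},{"delta_pos":[0,4,0],"rot":[0,0,0],"jaw":4},{"delta_pos":[0,2,0],"rot":[0,0,0],"jaw":4},{"delta_pos":[0,2,0],"rot":[0,0,0],"jaw":4},{"delta_pos":[0,2,0],"rot":[0,0,0],"jaw":4},{"delta_pos":[0,1,0],"rot":[0,0,0],"jaw":4},{"delta_pos":[0,1,0],"rot":[0,0,0],"jaw":4},{"delta_pos":[0,0,0],"rot":[0,0,0],"jaw":4},{"delta_pos":[0,0,0],"rot":[0,0,0],"jaw":4}]'
```

```text
clock: 15.98
position: [482.8, 201.5, 140.4]
ee_rot: [-0.706, -0.031, 0.032, 0.707]
contact_force: [-1.5, -0.9, 3.4]
gripper_width: 14.7
```

```bash
python3 -m creep '[{"delta_pos":[0,1,0],"rot":[0,0,0],"jaw":4},{"delta_pos":[0,1,0],"rot":[0,0,0],"jaw":4},{"delta_pos":[0,1,0],"rot":[0,0,0],"jaw":4},{"delta_pos":[0,0,0],"rot":[0,0,0],"jaw":4},{"delta_pos":[0,0,0],"rot":[0,0,0],"jaw":4},{"delta_pos":[0,0,0],"rot":[0,0,0],"jaw":4},{"delta_pos":[0,0,0],"rot":[0,0,0],"jaw":4},{"delta_pos":[0,0,0],"rot":[0,0,0],"jaw":4},{"delta_pos":[0,0,0],"rot":[0,0,0],"jaw":4},{"delta_pos":[0,0,0],"rot":[0,0,0],"jaw":4}]'
```

```text
clock: 16.82
position: [483.2, 201.7, 138.4]
ee_rot: [-0.706, -0.032, 0.032, 0.707]
contact_force: [-2.4, -1.7, 10.1]
gripper_width: 14.7
```

```bash
python3 -m creep '[{"delta_pos":[0,1,0],"rot":[0,0,0],"jaw":4},{"delta_pos":[0,0,0],"rot":[0,0,0],"jaw":4},{"delta_pos":[0,0,0],"rot":[0,0,0],"jaw":4},{"delta_pos":[0,0,0],"rot":[0,0,0],"jaw":4},{"delta_pos":[0,0,0],"rot":[0,0,0],"jaw":4},{"delta_pos":[0,0,0],"rot":[0,0,0],"jaw":4},{"delta_pos":[0,0,0],"rot":[0,0,0],"jaw":4},{"delta_pos":[0,0,0],"rot":[0,0,0],"jaw":4},{"delta_pos":[0,0,0],"rot":[0,0,0],"jaw":4},{"delta_pos":[0,0,0],"rot":[0,0,0],"jaw":4}]'
python3 - <<'E'
from h import *
plan([483.5,201.3,139],.09+np.pi/2)
im=arm.get_image("side")
cv2.imwrite("pics/k.png",cv2.resize(im[110:190,200:280],(480,480),interpolation=2)[...,::-1])
for i in range(3): arm.get_image("side"); s=arm.read_state(); print(np.round(s["contact_force"],1),np.round(s["position"],1))
E
```

```text
clock: 17.65
position: [483.4, 201.8, 138.2]
ee_rot: [-0.706, -0.032, 0.032, 0.707]
contact_force: [-3.7, -1.0, 14.4]
gripper_width: 14.7
t 17.65 pos [483.4 201.8 138.2] F [-3.7 -1.  14.4] w 14.7 j [ 0.7   0.3  -0.37 -0.   -0.9  -2.18]
toolaxes [[0.996, 0.091, 0.0], [-0.0, 0.001, -1.0], [-0.091, 0.996, 0.001]]
turn about tool y 0.001 or -3.141 tilt err tool [-0.001  0.     0.   ]
delta tool after turn [ 0.  -0.8 -0.5]
delta tool now [ 0.  -0.8 -0.5]
[-3.8 -1.4 14.2] [483.5 201.8 138.2]
[-4.1 -2.5 14.5] [483.4 201.7 138.3]
[-4.3 -2.  13.8] [483.4 201.7 138.2]
```

View pics/k.png

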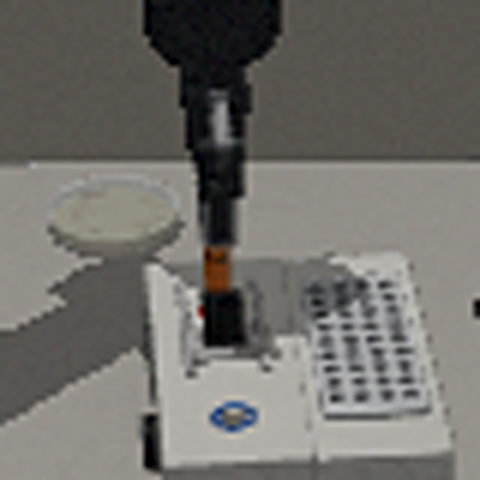

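At the stop, 1 mm of commanded travel gave 0.2 mm of motion and 4 N. The tip is at about z 54.5 mm against 55 mm expected, the force is steady at 14 N, and the shutter is open in the picture. I hand in.

```bash
python3 -c "
from bench import arm
print(arm.job_done()); s=arm.read_state(); print(s['clock'],s['contact_force'],s['gripper_width'])"
```

```text
the job is handed in; nothing more can be done
None
the job is handed in; nothing more can be done
```

The job is handed in with the red button held down by the gripped stylus. No verdict was reported, and these are my own last checks:

- **Shutter:** I gripped its block and slid it about 37 mm until the force rose to 13 N, which I took as the hard stop. The last picture still shows it open.
- **Stylus:** I lifted it from the stand, carried it upright and lowered it into the red-ringed well with no contact on the way down. The fingers read 14.7 mm on the 16 mm handle throughout.
- **Red button:** The tip reached about z 54.4 mm, where 55 mm is expected with the button fully down. The push was steady at about 14 N, and the last 1 mm of command moved the tool only 0.2 mm, so I judge it to be at the hard stop.
- **Side force:** About 4 N sideways at the end suggests the shaft may be touching the well's wall.
- **Blue button and bystanders:** I did not touch the blue button or go near the other things. I did not re-measure where the bystanders stand.
- **Disagreements:** The heater's y from the side camera alone was about 12 mm off the other estimates. I used the top view, and the visible rings and the shutter's stop agreed with it. The simulated clock was about 18 s at hand-in, within the 51 s limit.

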